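# Put the balance weights away in their pots

### The job

Pick out the four knobbed steel balance weights from among the things on the bench and put each one away in the round grey pot of its own size: the smallest weight in the smallest pot, the next in the next, and so on up to the largest. Each must stand upright on the floor of its pot; do not knock a weight over, and leave the slide box and the tape roll where they are.

Things in the scene. Friction and masses are not known exactly. Their poses are not given: they have to be found in the camera images.
- w_small: the smallest of four bare-steel balance weights: an upright cylinder 22 mm in diameter and 24 mm high, on top of it a 6 mm high narrow neck, then a lifting knob 14 mm in diameter and 20 mm high (knob from 30 to 50 mm up, total height 50 mm); about 80 g. Origin at the centre of its underside, z up along the cylinder; round, so yaw does not matter. Starts standing on the worktop.
- pot_small: the smallest of four low open round grey plastic storage pots, the one for the smallest weight: outer diameter 50 mm, height 18 mm, wall 5 mm, recess 40 mm wide with its flat floor 5 mm above the worktop. Fixed to the worktop. Origin at the centre of its underside, z up.
- w_medium: the second smallest of four bare-steel balance weights: an upright cylinder 30 mm in diameter and 30 mm high, on top of it a 6 mm high narrow neck, then a lifting knob 16 mm in diameter and 20 mm high (knob from 36 to 56 mm up, total height 56 mm); about 180 g. Origin at the centre of its underside, z up along the cylinder; round, so yaw does not matter. Starts standing on the worktop.
- pot_medium: the second smallest of four low open round grey plastic storage pots, the one for the second smallest weight: outer diameter 58 mm, height 18 mm, wall 5 mm, recess 48 mm wide with its flat floor 5 mm above the worktop. Fixed to the worktop. Origin at the centre of its underside, z up.
- w_large: the second largest of four bare-steel balance weights: an upright cylinder 40 mm in diameter and 36 mm high, on top of it a 6 mm high narrow neck, then a lifting knob 20 mm in diameter and 20 mm high (knob from 42 to 62 mm up, total height 62 mm); about 380 g. Origin at the centre of its underside, z up along the cylinder; round, so yaw does not matter. Starts standing on the worktop.
- pot_large: the second largest of four low open round grey plastic storage pots, the one for the second largest weight: outer diameter 68 mm, height 18 mm, wall 5 mm, recess 58 mm wide with its flat floor 5 mm above the worktop. Fixed to the worktop. Origin at the centre of its underside, z up.
- w_largest: the largest of four bare-steel balance weights: an upright cylinder 52 mm in diameter and 40 mm high, on top of it a 6 mm high narrow neck, then a lifting knob 24 mm in diameter and 20 mm high (knob from 46 to 66 mm up, total height 66 mm); about 680 g. Origin at the centre of its underside, z up along the cylinder; round, so yaw does not matter. Starts standing on the worktop.
- pot_largest: the largest of four low open round grey plastic storage pots, the one for the largest weight: outer diameter 80 mm, height 18 mm, wall 5 mm, recess 70 mm wide with its flat floor 5 mm above the worktop. Fixed to the worktop. Origin at the centre of its underside, z up.
- slide_box: bystander: loose blue card box of microscope slides lying flat, 30 x 82 x 28 mm high (long side along its y), origin at the centre of its underside; to be left where it is
- tape_roll: bystander: loose roll of green tape lying flat, 52 mm in diameter, 19 mm high, origin at the centre of its underside; to be left where it is
Not all that is in view belongs to the job. What is shaped like the w_medium but pink is not meant.

How it is judged:
At the end, for the whole second after the job is handed in: Each weight stands upright (within 0.1 rad) and at rest on the floor of the pot of its own rank in size (axis within 12 mm of the pot's, underside 2 to 9 mm above the pot's underside); the slide box and tape roll are within 20 mm of where they were (horizontal distance between w_small and pot_small below 0.012 m and z of w_small in the frame of pot_small between 0.002 and 0.009 m and angle between each of w_small, w_medium, w_large, w_largest's own z axis and vertical below 0.1 rad and linear speed of each of w_small, w_medium, w_large, w_largest below 0.02 m/s and horizontal distance between w_medium and pot_medium below 0.012 m and z of w_medium in the frame of pot_medium between 0.002 and 0.009 m and horizontal distance between w_large and pot_large below 0.012 m and z of w_large in the frame of pot_large between 0.002 and 0.009 m and horizontal distance between w_largest and pot_largest below 0.012 m and z of w_largest in the frame of pot_largest between 0.002 and 0.009 m and distance of each of slide_box, tape_roll from where it was at the start of the episode below 0.02 m); the robot touches nothing.
It fails at once if a weight is knocked over (angle between any of w_small, w_medium, w_large, w_largest's own z axis and vertical above 0.8 rad).
It fails at once if the slide box is shoved away (distance of slide_box from where it was at the start of the episode above 0.03 m).
It fails at once if the tape roll is shoved away (distance of tape_roll from where it was at the start of the episode above 0.03 m).
It also fails if it takes over 99 s, if anything falls off the work surface, if the arm or the gripper's body presses on something with over 40 N, if the wrist force passes 120 N, or if a joint passes its speed limit or range.

### The arm

A 7-joint arm with a two-finger parallel gripper is mounted at the origin on a cart in front of the work surface, level with it; the furniture and walls round the work are solid. World frame = base frame: x ahead of the robot, y to its left, z up, the work surface at z = 0. Lengths are in m, angles in rad, forces in N, time in s.
With the tool pointing down it reaches from about 0.4 to 0.85 m from the base axis. Payload 10.4 kg.
Tool frame: the origin (TCP) lies at the very end of the fingers, on their centre line; the grasp point (between the pads) lies 19 mm behind it (r.hold_point_z is the distance from the TCP to the grasp point, in m); z points along the fingers, y is the direction in which the jaws open and shut (so a half turn about z gives the same grasp; the last joint's range is limited). The gripper opens to 85 mm and grips with 20 to 120 N. Pads are 22 mm wide; open, the fingers measure 114 mm over their backs; the gripper's body (76 mm by 85 mm) begins 54 mm behind the grasp point. The pads swing forward as they close: fully open they stand 13 mm farther back than shut.
Start: joints at [-1.138, 0.332, -0.065, 1.46, 0.022, 1.35, -0.088], TCP at [0.275, 0.561, 0.231] pointing down, gripper open.
Joint ranges: [-2.6, 2.6], [-0.5, 2.12], [-1.47, 1.34], [0.16, 2.42], [-1.27, 4.41], [0.06, 2.06], [-2.6, 2.6]. Speed limits (rad/s): [2.22, 2.22, 2.79, 2.79, 3.14, 3.14, 3.14].

### API

Orientations are given as a 3x3 rotation matrix whose columns are the frame's x, y, z axes.
In Python, from bench import r gives the robot as it stands. The module is installed in compiled form; this text tells all that it offers.
- The arm moves only by the tool drive_tool, never from a script. Its argument "targets" is a list of rows, each a list of 7 numbers: the shift along the tool's x, y, z in m, then the turn, a rotation vector about the tool's x, y, z in degrees, then the opening, from 0 (shut) to 1 (fully open). A call has 1 to 5 rows; each row shifts and turns the commanded pose from where the row before left it, along the tool's axes as they then stand; what a row does not reach is not made up. A row lasts 1/8 s, in which the tool goes at most 62.5 mm and 10.7 degrees, less where a joint would pass 70% of its speed; a pose out of reach is approached as far as the arm can. A call is refused whole if a number of a shift passes 0.0625 or a number of a turn 10.7, either way. A call with a gripper value outside its range is refused whole. The fingers move at their own pace and stop on an object; the grip force is fixed at half the most. Time passes only in rows, so rows that do not move let the fingers close. It gives the time, the measured TCP pose, the force and the opening at its end, in the units of the state.
- r.observe(): the state, without advancing time (a new reading comes with each control period).
- r.grab_frame(name): name is "side" or "top"; returns the picture (384x512x3 uint8, red, green, blue); there is no depth.
- r.camera_info(name): a dict with "fx", "fy", "cx", "cy" (pixels), "world_from_camera" (4x4, takes a point from camera to world coordinates). Camera axes: x right, y down, z forward; pixel columns grow to the right and rows downward; lengths in m; the calibration is good to about 2 mm. A picture is of the moment at which its call begins. camera_info takes no time and is no camera call.
- r.close_job(): hands the job in, once; it reports no verdict.
Trained networks look in the newest picture that a camera, given by its name, has taken for a name from the list of things; names that differ only in an ending like _2 or _b are one class to them, and where a whole thing is asked for, a point or a joint stands for the part that bears it (a point fixed in the world has none). Each returns a list of dicts, best first, with "conf" (0 to 1); they miss things now and then, are a little off and sometimes report something else, mostly with a low value. They report only what shows in the picture. A call takes as long as a camera call. They do not tell look-alikes from the thing itself.
- r.regions_of(name, camera): "region" (384x512 bool, what is visible of it) and "extent" ([centre column, centre row, width, height] in pixels, round what is visible of it).
The state is a dict: "time": time; "joint_positions": joint angles; "joint_velocities": joint speeds; "joint_efforts": joint torques, N m; "position": TCP position; "eef_rot": TCP orientation; "force": force on the tool from outside, world axes, zero at the start; "ft_torque": the same for the moment, N m; "grip_width": opening from 0.0 (shut) to 1.0 (fully open).
Only numpy, scipy, OpenCV 4.12 (cv2) and the standard library are available. Lean on these libraries where they do the work, as an engineer would, in place of code of your own. Each camera call takes 0.05 s, during which the arm holds its last target.

## Working session

There is one attempt and no reset: what is moved stays moved. The work goes in short steps, Python scripts to look and compute and a tool call to move; the robot and the scene stay as the last step left them, time stands still between calls to the robot, and variables do not carry over. Pictures are saved under pics/ and viewed, and the job is handed in when it is done.

Besides the shell and the picture viewer there is one more tool, called after "Request:" as name(argument=value, ...), one argument or row to a line, values as JSON. drive_tool: Moves the arm, as the interface text tells. Its arguments: {"type":"object","properties":{"targets":{"type":"array","items":{"type":"array","items":{"type":"number"}}}},"required":["targets"]}

```bash
mkdir -p pics
cat > h.py <<'E'
import numpy as np, cv2
from bench import r
def save(n,im,s=1.5):
    cv2.imwrite('pics/'+n,cv2.resize(cv2.cvtColor(im,cv2.COLOR_RGB2BGR),None,fx=s,fy=s,interpolation=cv2.INTER_CUBIC))
def ray(cam,u,v,z):
    c=r.camera_info(cam);T=np.array(c['world_from_camera'])
    d=T[:3,:3]@np.array([(u-c['cx'])/c['fx'],(v-c['cy'])/c['fy'],1]);o=T[:3,3]
    return o+d*(z-o[2])/d[2]
def proj(cam,p):
    c=r.camera_info(cam);T=np.linalg.inv(np.array(c['world_from_camera']));q=T[:3,:3]@np.array(p)+T[:3,3]
    return np.array([c['fx']*q[0]/q[2]+c['cx'],c['fy']*q[1]/q[2]+c['cy']])
E
python3 - <<'E'
from h import *
for c in('top','side'):
    im=r.grab_frame(c);save(c+'0.png',im);i=r.camera_info(c);print(c,i['fx'],np.round(i['world_from_camera'],3))
    for n in ['w_small','w_medium','w_large','w_largest','pot_small','pot_medium','pot_large','pot_largest','slide_box','tape_roll']:
        for d in r.regions_of(n,c)[:4]: print(n,round(d['conf'],2),np.round(d['extent'],1),np.round(ray(c,d['extent'][0],d['extent'][1],.02),3))
o=r.observe();print(o['time'],o['position'],np.round(o['eef_rot'],3),o['force'])
E
```

```text
top 478.59303415617956 [[-0.009 -0.998  0.06   0.421]
 [-1.     0.01   0.005  0.024]
 [-0.006 -0.06  -0.998  1.383]
 [ 0.     0.     0.     1.   ]]
w_small 0.62 [307.4 199.6   7.5   3.8] [ 0.461 -0.1    0.02 ]
w_small 0.27 [230.7 200.9  21.3  23. ] [0.459 0.119 0.02 ]
w_medium 0.56 [133.9 196.9   8.1  14.1] [0.473 0.395 0.02 ]
w_large 0.68 [235.4 133.4  16.9  14. ] [0.653 0.104 0.02 ]
pot_small 0.66 [166.9 228.8  20.6  13.4] [0.382 0.3   0.02 ]
pot_small 0.2 [275.4 203.8  18.   17.5] [ 0.45  -0.009  0.02 ]
pot_medium 0.75 [322.3 141.   24.4  25.2] [ 0.628 -0.145  0.02 ]
pot_large 0.71 [230.7 201.3  21.4  20.6] [0.458 0.119 0.02 ]
pot_largest 0.85 [389.6 162.2  27.5  25.2] [ 0.565 -0.336  0.02 ]
slide_box 0.78 [271.  151.1  27.7  13.9] [0.601 0.002 0.02 ]
tape_roll 0.72 [276.4 202.5  18.5  16.8] [ 0.453 -0.011  0.02 ]
side 396.53753902003103 [[-0.995 -0.066  0.07   0.445]
 [-0.097  0.663 -0.742  0.79 ]
 [ 0.002 -0.745 -0.667  0.745]
 [ 0.     0.     0.     1.   ]]
w_small 0.68 [219.4 160.7  20.8  13.4] [ 0.625 -0.12   0.02 ]
w_small 0.5 [276.6 170.2   4.7  16.7] [ 0.455 -0.093  0.02 ]
[... 189 characters left out ...]
ge 0.88 [195.3 215.9  17.6  21.6] [0.651 0.109 0.02 ]
w_large 0.67 [216.1 309.4  16.5  27.8] [0.556 0.365 0.02 ]
w_largest 0.64 [310.  132.2  18.   22.5] [ 0.357 -0.296  0.02 ]
pot_small 0.98 [302.9 295.2  31.5  21.2] [0.38  0.314 0.02 ]
pot_medium 0.51 [220.3 159.9  18.7  17.2] [ 0.623 -0.124  0.02 ]
pot_large 0.97 [270.4 228.9  24.6  23.9] [0.459 0.135 0.02 ]
pot_largest 0.8 [245.3 124.   23.   12.1] [ 0.57  -0.323  0.02 ]
slide_box 0.76 [220.7 194.6  12.5  26.1] [0.599 0.025 0.02 ]
tape_roll 0.75 [276.9 195.8  26.5  21.6] [0.449 0.015 0.02 ]
1.1 [0.27510357 0.56121015 0.2313377 ] [[-0.898  0.44   0.   ]
 [ 0.44   0.898  0.   ]
 [ 0.     0.    -1.   ]] [-0.17902317  0.40665639  0.33077052]
```

View pics/top0.png

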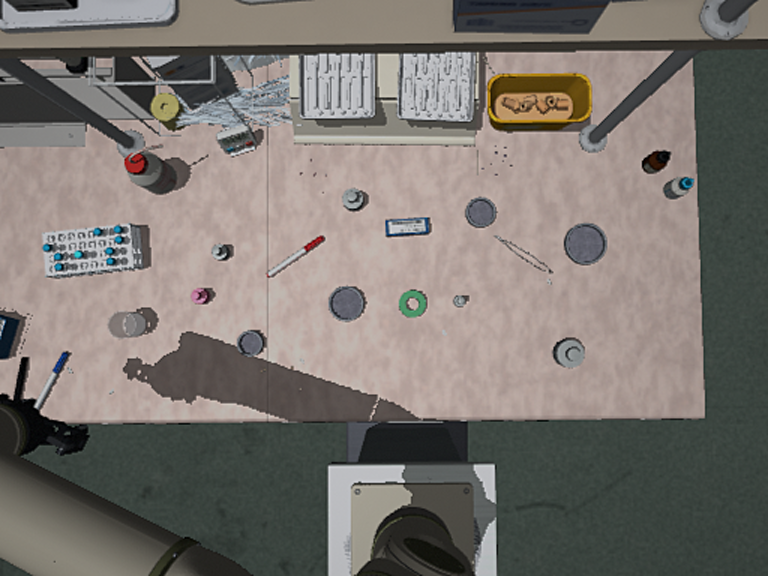

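View pics/side0.png

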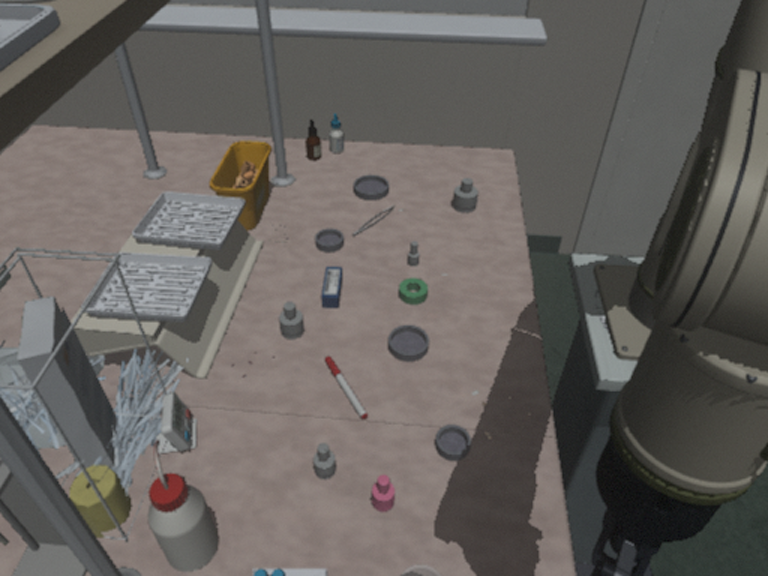

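Run:
```python
from h import *
im=r.grab_frame('top')
P={'ws':(307,200),'wm':(147,167),'pink':(134,197),'wl':(235,133),'wx':(379,235),'ps':(167,229),'pm':(321,141),'pl':(231,202),'px':(390,162)}
t=[]
for n,(u,v) in P.items():
    c=cv2.getRectSubPix(im,(40,40),(float(u),float(v)));c=cv2.resize(c,None,fx=5,fy=5,interpolation=cv2.INTER_NEAREST);cv2.putText(c,n,(2,14),0,.5,(255,0,0));t.append(c)
while len(t)<12:t.append(t[0]*0)
save('crops.png',np.vstack([np.hstack(t[4*i:4*i+4]) for i in range(3)]),1)
```

```text
(no output)
```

View pics/crops.png

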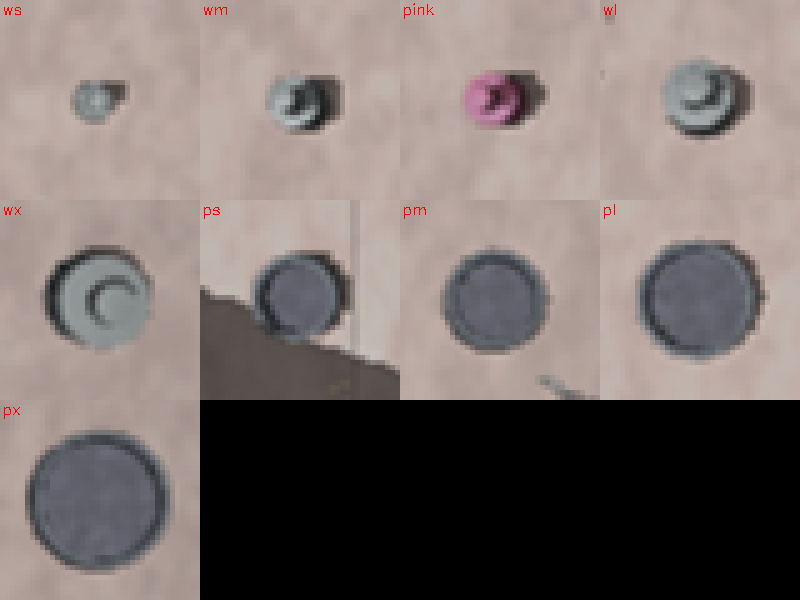

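```bash
cat >> h.py <<'E'
from scipy.optimize import minimize
DIM={'s':(.011,.024,.007,.05),'m':(.015,.03,.008,.056),'l':(.02,.036,.01,.062),'x':(.026,.04,.012,.066)}
PR={'s':.025,'m':.029,'l':.034,'x':.04}
TH=np.linspace(0,2*np.pi,40,endpoint=False)
def circ(cam,x,y,z,R):
    return np.array([proj(cam,(x+R*np.cos(t),y+R*np.sin(t),z)) for t in TH])
def sil(cam,kind,x,y,u0,v0,N,S=4,zb=0):
    k=kind[1];parts=[]
    if kind[0]=='w':
        R,h,rk,H=DIM[k]
        for a,b,q in((0,h,R),(h,H-.02,rk*.7),(H-.02,H,rk)):parts.append(np.vstack([circ(cam,x,y,zb+a,q),circ(cam,x,y,zb+b,q)]))
    else: parts.append(np.vstack([circ(cam,x,y,0,PR[k]),circ(cam,x,y,.018,PR[k])]))
    m=np.zeros((N*S,N*S),np.uint8)
    for p in parts:
        q=((p-[u0-.5,v0-.5])*S*16-8).astype(np.float32)
        cv2.fillConvexPoly(m,cv2.convexHull(q).round().astype(np.int32),255,shift=4)
    return cv2.resize(m,(N,N),interpolation=cv2.INTER_AREA)/255.
def seg(im):
    f=im.astype(float)+1; q=f[...,0]/f[...,2]
    return q
def fit(cam,im,kind,x,y,N=50):
    u,v=proj(cam,(x,y,.02)).round().astype(int);u0,v0=u-N//2,v-N//2
    q=seg(im)[v0:v0+N,u0:u0+N]
    bg=np.percentile(q,75); 
    w=np.clip((bg-q)/.17,0,1)
    w[w<.35]=0
    f=lambda p:np.sum((sil(cam,kind,x+p[0]/1e3,y+p[1]/1e3,u0,v0,N)-w)**2)
    best=min(((f((a,b)),a,b) for a in range(-24,25,4) for b in range(-24,25,4)))
    o=minimize(f,best[1:],method='Nelder-Mead',options=dict(initial_simplex=[best[1:],(best[1]+3,best[2]),(best[1],best[2]+3)],xatol=.05))
    return x+o.x[0]/1e3,y+o.x[1]/1e3,o.fun,w,(u0,v0,N)
E
python3 - <<'E'
from h import *
P={'ws':(307,200),'wm':(147,167),'wl':(235,133),'wx':(379,235),'ps':(167,229),'pm':(321,141),'pl':(231,202),'px':(390,162)}
ims={c:r.grab_frame(c) for c in('top','side')}
t=[]
for n,(u,v) in P.items():
    x,y,_=ray('top',u,v,.02)
    for c in ims:
        X,Y,e,w,(u0,v0,N)=fit(c,ims[c],n,x,y)
        print(n,c,round(X,4),round(Y,4),round(e,1))
        cr=ims[c][v0:v0+N,u0:u0+N].copy();cr=cv2.resize(cr,None,fx=3,fy=3,interpolation=cv2.INTER_NEAREST)
        m=(cv2.resize(sil(c,n,X,Y,u0,v0,N),(150,150))>.5).astype(np.uint8)
        cv2.drawContours(cr,cv2.findContours(m,0,1)[0],-1,(255,0,0),1);t.append(cr)
t+= [t[0]*0]*4
save('fit.png',np.vstack([np.hstack(t[5*i:5*i+5]) for i in range(4)]),1)
E
```

```text
Traceback (most recent call last):
  File "h.py", line 39, in fit
    best=min(((f((a,b)),a,b) for a in range(-24,25,4) for b in range(-24,25,4)))
  File "h.py", line 39, in <genexpr>
    best=min(((f((a,b)),a,b) for a in range(-24,25,4) for b in range(-24,25,4)))
               ~^^^^^^^
  File "h.py", line 38, in <lambda>
    f=lambda p:np.sum((sil(cam,kind,x+p[0]/1e3,y+p[1]/1e3,u0,v0,N)-w)**2)
                       ~~~^^^^^^^^^^^^^^^^^^^^^^^^^^^^^^^^^^^^^^^^
  File "h.py", line 22, in sil
    for a,b,q in((0,h,R),(h,H-.02,rk*.7),(H-.02,H,rk)):parts.append(np.vstack([circ(cam,x,y,zb+a,q),circ(cam,x,y,zb+b,q)]))
                                                                               ~~~~^^^^^^^^^^^^^^^^
  File "h.py", line 17, in circ
    return np.array([proj(cam,(x+R*np.cos(t),y+R*np.sin(t),z)) for t in TH])
                     ~~~~^^^^^^^^^^^^^^^^^^^^^^^^^^^^^^^^^^^^^
  File "h.py", line 10, in proj
    c=r.camera_info(cam);T=np.linalg.inv(np.array(c['world_from_camera']));q=T[:3,:3]@np.array(p)+T[:3,3]
ValueError: time passes only in moves, steps and waits
```

```bash
sed -i 's/^from bench import r$/from bench import r\nINFO={}\ndef info(c):\n    if c not in INFO: INFO[c]=r.camera_info(c)\n    return INFO[c]/; s/c=r.camera_info(cam)/c=info(cam)/' h.py
cat > f.py <<'E'
from h import *
P={'ws':(307,200),'wm':(147,167),'wl':(235,133),'wx':(379,235),'ps':(167,229),'pm':(321,141),'pl':(231,202),'px':(390,162)}
ims={c:r.grab_frame(c) for c in('top','side')}
t=[]
for n,(u,v) in P.items():
    x,y,_=ray('top',u,v,.02)
    for c in ims:
        X,Y,e,w,(u0,v0,N)=fit(c,ims[c],n,x,y)
        print(n,c,round(X,4),round(Y,4),round(e,1))
        cr=ims[c][v0:v0+N,u0:u0+N].copy();cr=cv2.resize(cr,None,fx=3,fy=3,interpolation=cv2.INTER_NEAREST)
        m=(cv2.resize(sil(c,n,X,Y,u0,v0,N),(150,150))>.5).astype(np.uint8)
        cv2.drawContours(cr,cv2.findContours(m,0,1)[0],-1,(255,0,0),1);t.append(cr)
t+= [t[0]*0]*4
save('fit.png',np.vstack([np.hstack(t[5*i:5*i+5]) for i in range(4)]),1)
print(r.observe()['time'])
E
time python3 f.py
```

```text
ws top 0.4595 -0.0959 28.6
ws side 0.4592 -0.0954 156.2
wm top 0.5574 0.3603 9.5
wm side 0.557 0.3599 35.4
wl top 0.6549 0.1054 42.3
wl side 0.6554 0.1056 101.7
wx top 0.3582 -0.2998 9.3
wx side 0.3577 -0.3006 36.6
ps top 0.3823 0.3041 28.4
ps side 0.3815 0.3043 30.0
pm top 0.6304 -0.14 28.4
pm side 0.6303 -0.1399 77.1
pl top 0.4563 0.1204 6.8
pl side 0.4558 0.1217 80.9
px top 0.5672 -0.3402 25.0
px side 0.5661 -0.3406 54.8
1.35
real	0m13.483s
user	0m12.694s
sys	0m0.144s
```

View pics/fit.png

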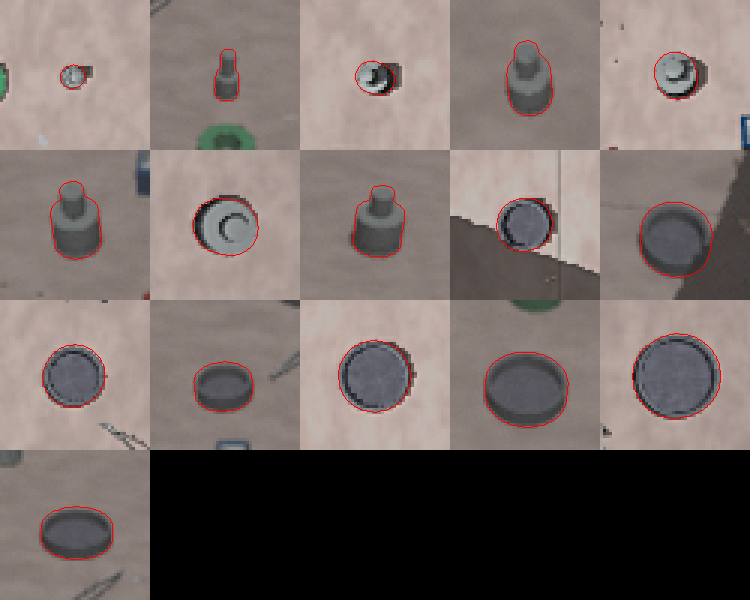

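Candidates in the top view (original pixels): 
- w_small is at (307,200). 
- w_medium is the steel one at (147,167), and its pink look-alike at (134,197) is rejected. 
- w_large is at (235,133) and w_largest at (379,235). 
- Pots, smallest to largest, are at (167,229), (321,141), (231,202) and (390,162). 

The crops confirm these choices. Silhouette fits from the two cameras agree to within 1.3 mm.

First I'll turn the tool so that its x is world y and its y is world x.

Request:
drive_tool(
  targets=[
    [0, 0, 0, 0, 0, 10.65, 0.5],
    [0, 0, 0, 0, 0, 10.65, 0.5],
    [0, 0, 0, 0, 0, 10.65, 0.5],
    [0, 0, 0, 0, 0, 10.65, 0.5],
    [0, 0, 0, 0, 0, 10.65, 0.5],
  ],
)

```text
time: 1.98
position: [0.2751, 0.5612, 0.2313]
eef_rot: [[-0.179, 0.984, -0.0], [0.984, 0.179, 0.0], [0.0, 0.0, -1.0]]
force: [-0.4, -1.2, -0.7]
grip_width: 0.501
```

Request:
drive_tool(
  targets=[
    [0, 0, 0, 0, 0, 10.6, 0.5],
    [0, 0, 0, 0, 0, 0, 0.5],
  ],
)

```text
time: 2.22
position: [0.275, 0.5613, 0.2313]
eef_rot: [[-0.002, 1.0, 0.0], [1.0, 0.002, 0.0], [0.0, 0.0, -1.0]]
force: [-0.7, -0.4, -0.2]
grip_width: 0.503
```

```bash
cat > s.py <<'E'
from bench import r
import numpy as np
o=r.observe();print(o['time'],np.round(o['position'],4),np.round(o['eef_rot'],4).tolist(),np.round(o['joint_positions'],2),np.round(o['force'],1),o['grip_width'])
E
python3 s.py
```

```text
2.225 [0.275  0.5613 0.2313] [[-0.0019, 1.0, 0.0001], [1.0, 0.0019, 0.0], [0.0, 0.0001, -1.0]] [-1.25  0.33  0.08  1.47 -0.03  1.35 -1.17] [-0.7 -0.4 -0.2] 0.5028662183054162
```

Request:
drive_tool(
  targets=[
    [-0.0335, 0.047, 0, 0, 0, 0, 0.5],
    [-0.0335, 0.047, 0, 0, 0, 0, 0.5],
    [-0.0335, 0.047, 0, 0, 0, 0, 0.5],
    [-0.0335, 0.047, 0, 0, 0, 0, 0.5],
    [-0.0335, 0.047, 0, 0, 0, 0, 0.5],
  ],
)

```text
time: 2.85
position: [0.5116, 0.3927, 0.2315]
eef_rot: [[-0.006, 1.0, 0.0], [1.0, 0.006, 0.0], [0.0, 0.0, -1.0]]
force: [1.1, 1.9, 0.2]
grip_width: 0.501
```

Request:
drive_tool(
  targets=[
    [-0.0335, 0.047, 0, 0, 0, 0, 0.5],
    [0, 0, 0.05, 0, 0, 0, 0.5],
    [0, 0, 0.05, 0, 0, 0, 0.5],
    [0, 0, 0.04, 0, 0, 0, 0.5],
    [0, 0, 0, 0, 0, 0, 0.5],
  ],
)

```text
time: 3.48
position: [0.5553, 0.3593, 0.0882]
eef_rot: [[-0.005, 1.0, -0.005], [1.0, 0.005, -0.004], [-0.004, -0.005, -1.0]]
force: [0.3, 0.4, -0.3]
grip_width: 0.498
```

```bash
python3 s.py
python3 - <<'E'
from h import *
im=r.grab_frame('side');save('a.png',im[250:370,150:320],4.5)
E
```

```text
3.475 [0.5553 0.3593 0.0882] [[-0.0046, 1.0, -0.005], [1.0, 0.0046, -0.0036], [-0.0035, -0.005, -1.0]] [-0.81  0.53  0.23  1.52 -0.13  1.12 -0.55] [ 0.3  0.4 -0.3] 0.4981039546866958
```

View pics/a.png

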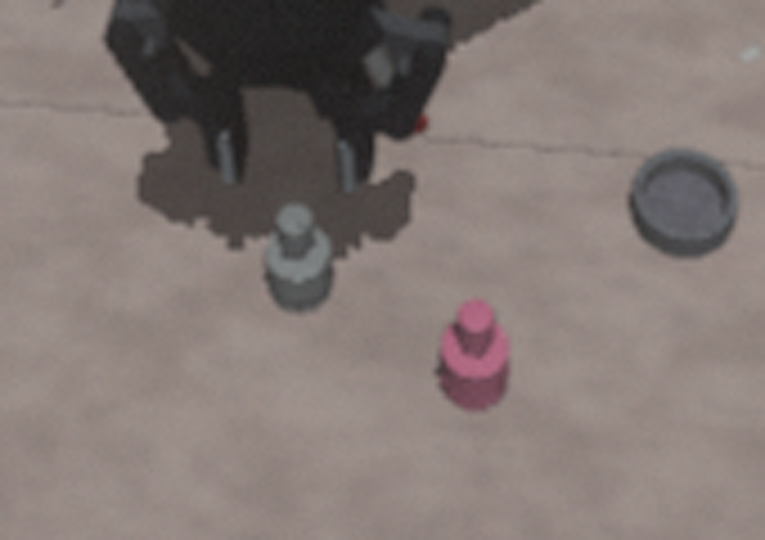

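The picture shows the jaws above w_medium at crop (295,220), with one finger on each side of the knob in world x. The pink one at (475,350) is clear.

Request:
drive_tool(
  targets=[
    [0.0008, 0.0019, 0.03, 0, 0, 0, 0.5],
    [0, 0, 0.026, 0, 0, 0, 0.5],
    [0, 0, 0, 0, 0, 0, 0.5],
  ],
)

```text
time: 3.9
position: [0.5591, 0.3614, 0.036]
eef_rot: [[-0.002, 1.0, -0.0], [1.0, 0.002, -0.0], [-0.0, -0.0, -1.0]]
force: [-0.1, 0.5, -0.1]
grip_width: 0.499
```

Request:
drive_tool(
  targets=[
    [-0.0013, -0.0019, 0.003, 0, 0, 0, 0.5],
    [0, 0, 0, 0, 0, 0, 0.5],
  ],
)

```text
time: 4.15
position: [0.5579, 0.3604, 0.034]
eef_rot: [[-0.001, 1.0, 0.002], [1.0, 0.001, 0.001], [0.001, 0.002, -1.0]]
force: [0.7, 0.4, -0.2]
grip_width: 0.5
```

Request:
drive_tool(
  targets=[
    [0, 0, 0, 0, 0, 0, 0],
    [0, 0, 0, 0, 0, 0, 0],
    [0, 0, 0, 0, 0, 0, 0],
    [0, 0, 0, 0, 0, 0, 0],
    [0, 0, 0, 0, 0, 0, 0],
  ],
)

```text
time: 4.78
position: [0.5574, 0.3603, 0.0331]
eef_rot: [[-0.001, 1.0, 0.0], [1.0, 0.001, 0.001], [0.001, 0.0, -1.0]]
force: [-1.8, -1.7, 5.1]
grip_width: 0.166
```

```bash
python3 s.py
python3 - <<'E'
from h import *
im=r.grab_frame('side');save('b.png',im[250:370,150:320],4.5)
E
```

```text
4.775 [0.5574 0.3603 0.0331] [[-0.0008, 1.0, 0.0005], [1.0, 0.0008, 0.0008], [0.0008, 0.0005, -1.0]] [-0.8   0.59  0.22  1.56 -0.14  1.01 -0.54] [-1.8 -1.7  5.1] 0.16569613267070066
```

View pics/b.png

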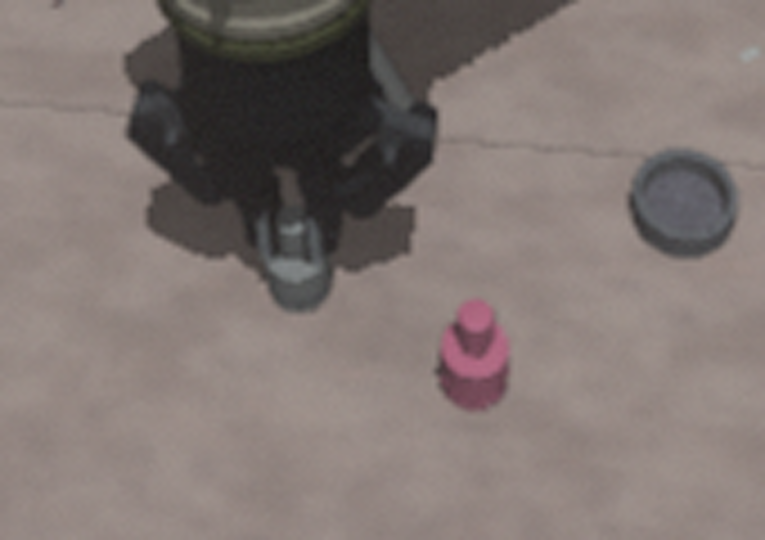

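Request:
drive_tool(
  targets=[
    [0, 0, -0.03, 0, 0, 0, 0],
    [0, 0, -0.04, 0, 0, 0, 0],
    [0, 0, -0.04, 0, 0, 0, 0],
    [0, 0, 0, 0, 0, 0, 0],
  ],
)

```text
time: 5.32
position: [0.5589, 0.3608, 0.1459]
eef_rot: [[-0.0, 1.0, 0.005], [1.0, 0.0, 0.004], [0.004, 0.005, -1.0]]
force: [0.3, 0.1, -1.0]
grip_width: 0.16
```

```bash
python3 s.py
python3 - <<'E'
from h import *
im=r.grab_frame('side');save('c.png',im[220:370,150:320],4)
E
```

```text
5.325 [0.5589 0.3608 0.1459] [[-0.0005, 1.0, 0.0047], [1.0, 0.0004, 0.0036], [0.0036, 0.0047, -1.0]] [-0.82  0.47  0.24  1.47 -0.12  1.21 -0.56] [ 0.3  0.1 -1. ] 0.16043812833938642
```

View pics/c.png

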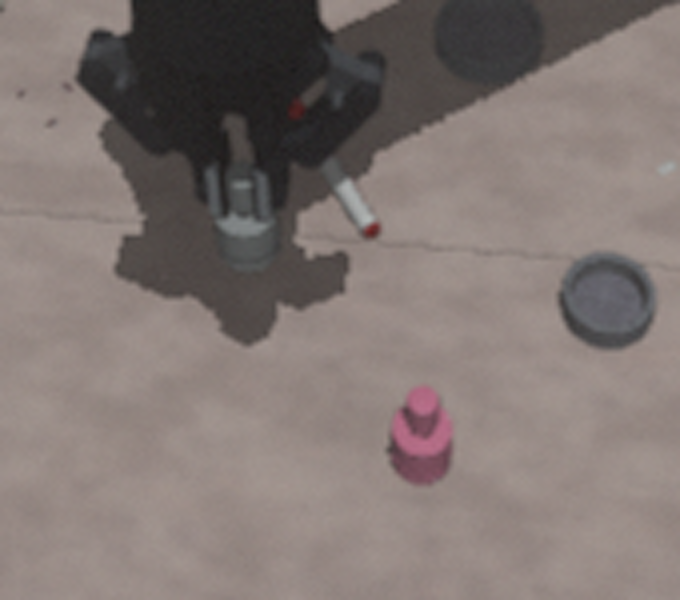

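w_medium is held upright at crop (245,220) and is clear of the bench.

Request:
drive_tool(
  targets=[
    [-0.05, 0.0072, 0, 0, 0, 0, 0],
    [-0.05, 0.0072, 0, 0, 0, 0, 0],
    [-0.05, 0.0072, 0, 0, 0, 0, 0],
    [-0.05, 0.0072, 0, 0, 0, 0, 0],
    [-0.05, 0.0072, 0, 0, 0, 0, 0],
  ],
)

```text
time: 6.0
position: [0.5925, 0.1081, 0.1406]
eef_rot: [[-0.001, 1.0, -0.002], [1.0, 0.001, -0.001], [-0.001, -0.002, -1.0]]
force: [0.9, -1.0, -1.0]
grip_width: 0.161
```

Request:
drive_tool(
  targets=[
    [-0.05, 0.0072, 0, 0, 0, 0, 0],
    [-0.05, 0.0072, 0, 0, 0, 0, 0],
    [-0.05, 0.0072, 0, 0, 0, 0, 0],
    [-0.05, 0.0072, 0, 0, 0, 0, 0],
    [-0.05, 0.0072, 0, 0, 0, 0, 0],
  ],
)

```text
time: 6.62
position: [0.6287, -0.1414, 0.1405]
eef_rot: [[-0.001, 1.0, -0.003], [1.0, 0.001, 0.0], [0.0, -0.003, -1.0]]
force: [1.4, 0.6, -1.3]
grip_width: 0.16
```

Request:
drive_tool(
  targets=[
    [0, 0, 0, 0, 0, 0, 0],
    [0, 0, 0, 0, 0, 0, 0],
  ],
)

```text
time: 6.88
position: [0.6288, -0.1394, 0.1407]
eef_rot: [[-0.001, 1.0, -0.002], [1.0, 0.001, 0.001], [0.001, -0.002, -1.0]]
force: [0.9, 1.0, -2.1]
grip_width: 0.165
```

```bash
python3 s.py
```

```text
6.875 [ 0.6288 -0.1394  0.1407] [[-0.0005, 1.0, -0.0025], [1.0, 0.0005, 0.0008], [0.0008, -0.0025, -1.0]] [-0.17  0.46  0.43  1.54 -0.2   1.19  0.29] [ 0.9  1.  -2.1] 0.16523571777233212
```

Request:
drive_tool(
  targets=[
    [-0.0005, 0.0015, 0.04, 0, 0, 0, 0],
    [0, 0, 0.03, 0, 0, 0, 0],
    [0, 0, 0.02, 0, 0, 0, 0],
    [0, 0, 0, 0, 0, 0, 0],
  ],
)

```text
time: 7.38
position: [0.6301, -0.1393, 0.0507]
eef_rot: [[-0.002, 1.0, -0.003], [1.0, 0.002, 0.001], [0.001, -0.003, -1.0]]
force: [0.3, -0.2, -1.6]
grip_width: 0.161
```

```bash
python3 s.py
python3 - <<'E'
from h import *
im=r.grab_frame('side');save('d.png',im[100:220,150:320],4)
E
```

```text
7.375 [ 0.6301 -0.1393  0.0507] [[-0.0019, 1.0, -0.0029], [1.0, 0.0019, 0.0007], [0.0007, -0.0029, -1.0]] [-0.15  0.55  0.4   1.61 -0.24  1.04  0.32] [ 0.3 -0.2 -1.6] 0.16066134565930823
```

View pics/d.png

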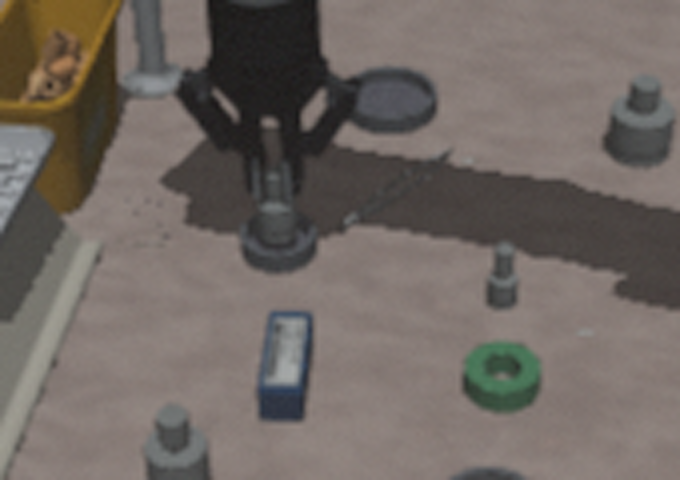

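The weight is over its pot at crop (278,220). Next I'll lower the last 12 mm gently and release.

Request:
drive_tool(
  targets=[
    [0, 0, 0.008, 0, 0, 0, 0],
    [0, 0, 0.004, 0, 0, 0, 0],
    [0, 0, 0, 0, 0, 0, 0],
  ],
)

```text
time: 7.8
position: [0.631, -0.1405, 0.0402]
eef_rot: [[-0.001, 1.0, -0.0], [1.0, 0.001, 0.0], [0.0, -0.0, -1.0]]
force: [-0.3, -0.0, -1.6]
grip_width: 0.161
```

Request:
drive_tool(
  targets=[
    [0, 0, 0.0015, 0, 0, 0, 0],
    [0, 0, 0, 0, 0, 0, 0],
    [0, 0, 0, 0, 0, 0, 0],
  ],
)

```text
time: 8.18
position: [0.6311, -0.1406, 0.0389]
eef_rot: [[-0.001, 1.0, 0.0], [1.0, 0.001, 0.0], [0.0, 0.0, -1.0]]
force: [1.2, -0.2, -1.0]
grip_width: 0.157
```

Request:
drive_tool(
  targets=[
    [0, 0, 0.001, 0, 0, 0, 0],
    [0, 0, 0, 0, 0, 0, 0.3],
    [0, 0, 0, 0, 0, 0, 0.5],
    [0, 0, 0, 0, 0, 0, 0.5],
  ],
)

```text
time: 8.68
position: [0.6311, -0.1406, 0.0379]
eef_rot: [[-0.001, 1.0, 0.0], [1.0, 0.001, 0.0], [0.0, 0.0, -1.0]]
force: [-0.4, -0.0, -0.2]
grip_width: 0.499
```

Request:
drive_tool(
  targets=[
    [0, 0, 0, 0, 0, 0, 0.5],
    [0, 0, -0.03, 0, 0, 0, 0.5],
    [0, 0, -0.035, 0, 0, 0, 0.5],
    [0, 0, -0.01, 0, 0, 0, 0.5],
  ],
)

```text
time: 9.18
position: [0.6322, -0.141, 0.1152]
eef_rot: [[-0.0, 1.0, 0.004], [1.0, 0.0, -0.0], [-0.0, 0.004, -1.0]]
force: [-0.2, -0.2, -0.6]
grip_width: 0.496
```

Request:
drive_tool(
  targets=[
    [0.0492, 0.0048, 0, 0, 0, 0, 0.5],
    [0.0492, 0.0048, 0, 0, 0, 0, 0.5],
    [0.0492, 0.0048, 0, 0, 0, 0, 0.5],
    [0.0492, 0.0048, 0, 0, 0, 0, 0.5],
    [0.0492, 0.0048, 0, 0, 0, 0, 0.5],
  ],
)

```text
time: 9.8
position: [0.6545, 0.1071, 0.112]
eef_rot: [[-0.001, 1.0, -0.001], [1.0, 0.001, -0.0], [-0.0, -0.001, -1.0]]
force: [1.4, -0.5, 0.4]
grip_width: 0.499
```

Request:
drive_tool(
  targets=[
    [0, 0, 0.02, 0, 0, 0, 0.5],
    [0, 0, 0, 0, 0, 0, 0.5],
    [0, 0, 0, 0, 0, 0, 0.5],
  ],
)

```text
time: 10.18
position: [0.655, 0.1036, 0.0929]
eef_rot: [[0.002, 1.0, -0.0], [1.0, -0.002, -0.001], [-0.001, -0.0, -1.0]]
force: [0.3, 0.2, 0.8]
grip_width: 0.504
```

```bash
python3 s.py
python3 - <<'E'
from h import *
im=r.grab_frame('side');save('e.png',im[100:260,150:320],3.5)
E
```

```text
10.175 [0.655  0.1036 0.0929] [[0.0016, 1.0, -0.0002], [1.0, -0.0016, -0.0007], [-0.0007, -0.0002, -1.0]] [-0.48  0.53  0.35  1.52 -0.19  1.12 -0.1 ] [0.3 0.2 0.8] 0.5037423906418215
```

View pics/e.png

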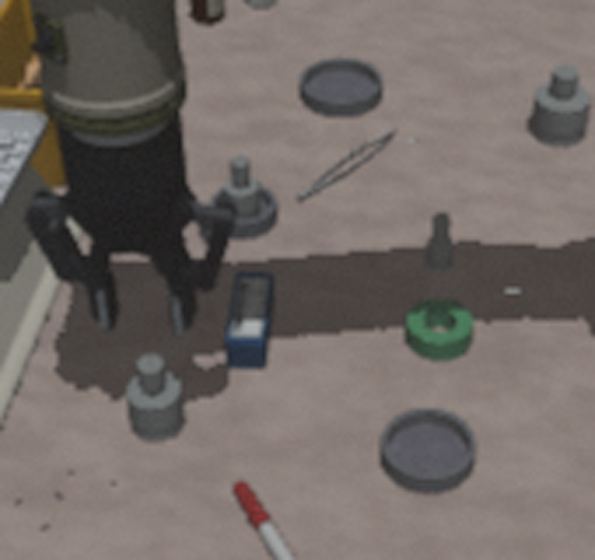

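w_medium stands upright in its pot at crop (240,190). The gripper is above w_large at (152,370).

Request:
drive_tool(
  targets=[
    [0.0019, 0, 0.03, 0, 0, 0, 0.5],
    [0, 0, 0.02, 0, 0, 0, 0.5],
    [0, 0, 0.004, 0, 0, 0, 0.5],
    [0, 0, 0, 0, 0, 0, 0.5],
    [0, 0, 0, 0, 0, 0, 0.5],
  ],
)

```text
time: 10.85
position: [0.6555, 0.1073, 0.0399]
eef_rot: [[-0.0, 1.0, 0.001], [1.0, 0.0, 0.0], [0.0, 0.001, -1.0]]
force: [0.1, 0.7, 0.2]
grip_width: 0.498
```

Request:
drive_tool(
  targets=[
    [-0.0015, 0, 0.0005, 0, 0, 0, 0.5],
    [0, 0, 0, 0, 0, 0, 0],
    [0, 0, 0, 0, 0, 0, 0],
    [0, 0, 0, 0, 0, 0, 0],
    [0, 0, 0, 0, 0, 0, 0],
  ],
)

```text
time: 11.48
position: [0.655, 0.1058, 0.0388]
eef_rot: [[-0.0, 1.0, 0.0], [1.0, 0.0, 0.0], [0.0, 0.0, -1.0]]
force: [-2.9, -1.0, 5.1]
grip_width: 0.209
```

Request:
drive_tool(
  targets=[
    [0, 0, 0, 0, 0, 0, 0],
    [0, 0, -0.03, 0, 0, 0, 0],
    [0, 0, -0.04, 0, 0, 0, 0],
    [0, 0, -0.03, 0, 0, 0, 0],
    [0, 0, 0, 0, 0, 0, 0],
  ],
)

```text
time: 12.1
position: [0.656, 0.106, 0.1399]
eef_rot: [[-0.001, 1.0, 0.003], [1.0, 0.001, 0.001], [0.001, 0.003, -1.0]]
force: [-0.2, 0.6, -4.8]
grip_width: 0.209
```

```bash
python3 s.py
python3 - <<'E'
from h import *
im=r.grab_frame('side');save('g.png',im[100:260,150:320],3.5)
E
```

```text
12.1 [0.656  0.106  0.1399] [[-0.0006, 1.0, 0.0034], [1.0, 0.0006, 0.001], [0.001, 0.0034, -1.0]] [-0.49  0.49  0.36  1.48 -0.18  1.2  -0.11] [-0.2  0.6 -4.8] 0.20945727241997109
```

View pics/g.png

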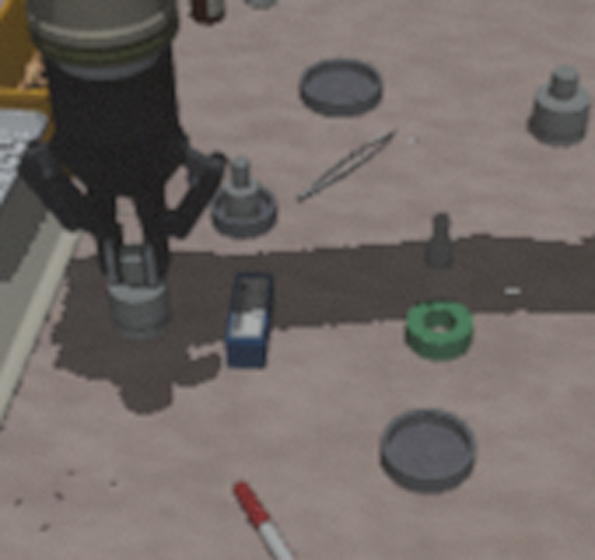

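w_large is held upright. Now I'll take it to pot_large.

Request:
drive_tool(
  targets=[
    [0.0038, -0.0498, 0, 0, 0, 0, 0],
    [0.0038, -0.0498, 0, 0, 0, 0, 0],
    [0.0038, -0.0498, 0, 0, 0, 0, 0],
    [0.0038, -0.0498, 0, 0, 0, 0, 0],
    [0, 0, 0, 0, 0, 0, 0],
  ],
)

```text
time: 12.78
position: [0.4511, 0.1211, 0.1358]
eef_rot: [[-0.003, 1.0, -0.005], [1.0, 0.003, -0.001], [-0.001, -0.005, -1.0]]
force: [0.7, 0.0, -3.7]
grip_width: 0.213
```

Request:
drive_tool(
  targets=[
    [0, 0, 0.035, 0, 0, 0, 0],
    [0, 0, 0.03, 0, 0, 0, 0],
    [0, 0, 0.015, 0, 0, 0, 0],
    [0, 0, 0, 0, 0, 0, 0],
    [0, 0, 0, 0, 0, 0, 0],
  ],
)

```text
time: 13.4
position: [0.4563, 0.1211, 0.059]
eef_rot: [[-0.0, 1.0, 0.001], [1.0, 0.0, 0.0], [0.0, 0.001, -1.0]]
force: [0.8, 0.2, -3.6]
grip_width: 0.209
```

```bash
python3 s.py
python3 - <<'E'
from h import *
im=r.grab_frame('side');save('i.png',im[130:270,190:340],4)
E
```

```text
13.4 [0.4563 0.1211 0.059 ] [[-0.0004, 1.0, 0.001], [1.0, 0.0004, 0.0004], [0.0004, 0.001, -1.0]] [-0.66  0.18  0.33  2.06 -0.07  0.91 -0.29] [ 0.8  0.2 -3.6] 0.20855615187320609
```

View pics/i.png

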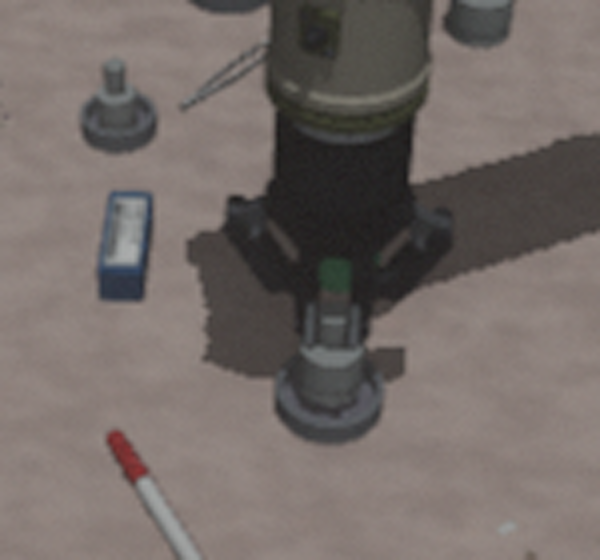

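w_large hangs centred over its pot at crop (330,390). I'll lower it 15 mm in steps.

Request:
drive_tool(
  targets=[
    [0, 0, 0.01, 0, 0, 0, 0],
    [0, 0, 0.003, 0, 0, 0, 0],
    [0, 0, 0, 0, 0, 0, 0],
    [0, 0, 0.002, 0, 0, 0, 0],
    [0, 0, 0, 0, 0, 0, 0],
  ],
)

```text
time: 14.08
position: [0.4559, 0.1211, 0.0437]
eef_rot: [[-0.001, 1.0, 0.0], [1.0, 0.001, 0.0], [0.0, 0.0, -1.0]]
force: [-2.2, 0.3, 1.5]
grip_width: 0.211
```

Request:
drive_tool(
  targets=[
    [0, 0, 0, 0, 0, 0, 0.15],
    [0, 0, 0, 0, 0, 0, 0.35],
    [0, 0, 0, 0, 0, 0, 0.5],
    [0, 0, 0, 0, 0, 0, 0.5],
    [0, 0, 0, 0, 0, 0, 0.5],
  ],
)

```text
time: 14.7
position: [0.4557, 0.121, 0.0433]
eef_rot: [[-0.001, 1.0, 0.0], [1.0, 0.001, 0.0], [0.0, 0.0, -1.0]]
force: [-0.2, -0.7, 1.0]
grip_width: 0.502
```

Request:
drive_tool(
  targets=[
    [0, 0, -0.035, 0, 0, 0, 0.5],
    [0, 0, -0.03, 0, 0, 0, 0.5],
    [-0.0433, 0.0007, 0, 0, 0, 0, 0.5],
    [-0.0433, 0.0007, 0, 0, 0, 0, 0.5],
    [-0.0433, 0.0007, 0, 0, 0, 0, 0.5],
  ],
)

```text
time: 15.32
position: [0.4578, -0.0102, 0.1085]
eef_rot: [[-0.001, 1.0, 0.001], [1.0, 0.001, 0.0], [0.0, 0.001, -1.0]]
force: [0.2, 0.5, -0.6]
grip_width: 0.5
```

Request:
drive_tool(
  targets=[
    [-0.0433, 0.0007, 0, 0, 0, 0, 0.4],
    [-0.0433, 0.0007, 0, 0, 0, 0, 0.4],
    [0, 0, 0.03, 0, 0, 0, 0.4],
    [0, 0, 0, 0, 0, 0, 0.4],
    [0, 0, 0, 0, 0, 0, 0.4],
  ],
)

```text
time: 15.95
position: [0.4596, -0.0951, 0.0789]
eef_rot: [[-0.001, 1.0, 0.0], [1.0, 0.001, 0.0], [0.0, 0.0, -1.0]]
force: [0.5, 0.4, -0.6]
grip_width: 0.399
```

```bash
python3 s.py
python3 - <<'E'
from h import *
im=r.grab_frame('side');save('j.png',im[100:260,180:350],3.5)
E
```

```text
15.95 [ 0.4596 -0.0951  0.0789] [[-0.0015, 1.0, 0.0001], [1.0, 0.0015, 0.0], [0.0, 0.0001, -1.0]] [-0.4   0.15  0.54  2.06 -0.09  0.96  0.19] [ 0.5  0.4 -0.6] 0.3987967208979237
```

View pics/j.png

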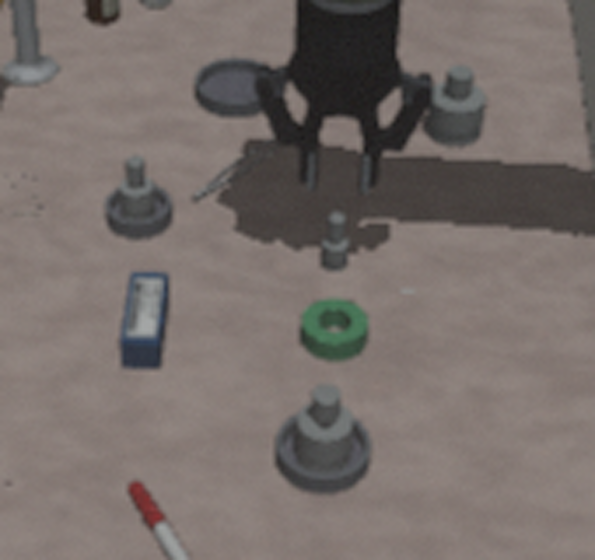

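w_large stands in its pot at crop (325,440), and the gripper is lined up over w_small at (336,230).

Request:
drive_tool(
  targets=[
    [-0.0006, 0, 0.03, 0, 0, 0, 0.4],
    [0, 0, 0.018, 0, 0, 0, 0.4],
    [0, 0, 0.004, 0, 0, 0, 0.4],
    [0, 0, 0, 0, 0, 0, 0.4],
    [0, 0, 0, 0, 0, 0, 0.4],
  ],
)

```text
time: 16.62
position: [0.46, -0.0961, 0.0272]
eef_rot: [[-0.001, 1.0, 0.002], [1.0, 0.001, 0.0], [0.0, 0.002, -1.0]]
force: [0.7, 0.5, 1.0]
grip_width: 0.4
```

Request:
drive_tool(
  targets=[
    [0.0003, -0.0005, 0, 0, 0, 0, 0.3],
    [0, 0, 0, 0, 0, 0, 0.2],
    [0, 0, 0, 0, 0, 0, 0],
    [0, 0, 0, 0, 0, 0, 0],
    [0, 0, 0, 0, 0, 0, 0],
  ],
)

```text
time: 17.25
position: [0.459, -0.0958, 0.0266]
eef_rot: [[-0.001, 1.0, 0.0], [1.0, 0.001, 0.0], [0.0, 0.0, -1.0]]
force: [-2.4, 0.2, 6.5]
grip_width: 0.136
```

Request:
drive_tool(
  targets=[
    [0, 0, -0.03, 0, 0, 0, 0],
    [0, 0, -0.045, 0, 0, 0, 0],
    [0, 0, -0.045, 0, 0, 0, 0],
    [0, 0, 0, 0, 0, 0, 0],
    [0, 0, 0, 0, 0, 0, 0],
  ],
)

```text
time: 17.88
position: [0.4584, -0.0957, 0.1456]
eef_rot: [[-0.001, 1.0, -0.001], [1.0, 0.001, 0.0], [0.0, -0.001, -1.0]]
force: [0.2, -0.1, -1.9]
grip_width: 0.136
```

```bash
python3 s.py
python3 - <<'E'
from h import *
im=r.grab_frame('side');save('k.png',im[80:240,180:350],3.5)
E
```

```text
17.875 [ 0.4584 -0.0957  0.1456] [[-0.0008, 1.0, -0.0007], [1.0, 0.0008, 0.0003], [0.0003, -0.0007, -1.0]] [-0.43  0.04  0.56  1.99 -0.03  1.11  0.14] [ 0.2 -0.1 -1.9] 0.13578671470649767
```

View pics/k.png

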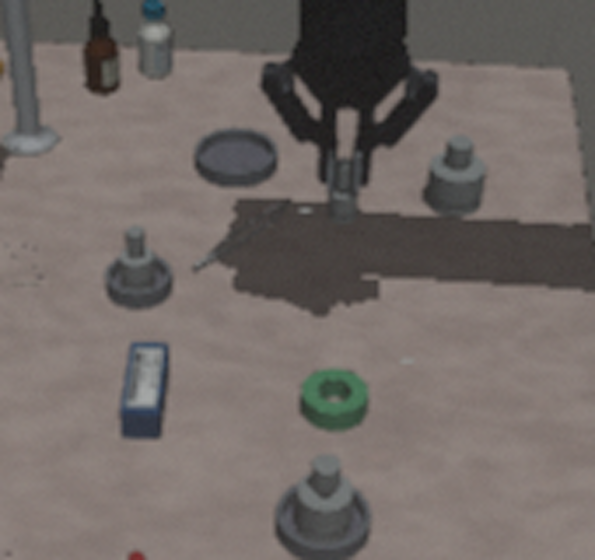

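w_small is held. Next is pot_small.

Request:
drive_tool(
  targets=[
    [0.05, -0.0096, 0, 0, 0, 0, 0],
    [0.05, -0.0096, 0, 0, 0, 0, 0],
    [0.05, -0.0096, 0, 0, 0, 0, 0],
    [0.05, -0.0096, 0, 0, 0, 0, 0],
    [0.05, -0.0096, 0, 0, 0, 0, 0],
  ],
)

```text
time: 18.55
position: [0.4094, 0.1553, 0.145]
eef_rot: [[-0.001, 1.0, -0.002], [1.0, 0.001, -0.001], [-0.001, -0.002, -1.0]]
force: [0.6, 1.0, -1.1]
grip_width: 0.139
```

Request:
drive_tool(
  targets=[
    [0.05, -0.0096, 0, 0, 0, 0, 0],
    [0.05, -0.0096, 0, 0, 0, 0, 0],
    [0.05, -0.0096, 0, 0, 0, 0, 0],
    [0, 0, 0, 0, 0, 0, 0],
    [0, 0, 0, 0, 0, 0, 0],
  ],
)

```text
time: 19.18
position: [0.3814, 0.3031, 0.1449]
eef_rot: [[-0.001, 1.0, -0.002], [1.0, 0.001, -0.002], [-0.002, -0.002, -1.0]]
force: [1.2, -0.5, -0.4]
grip_width: 0.137
```

Request:
drive_tool(
  targets=[
    [0, 0, 0.04, 0, 0, 0, 0],
    [0, 0, 0.04, 0, 0, 0, 0],
    [0, 0, 0.015, 0, 0, 0, 0],
    [0, 0, 0, 0, 0, 0, 0],
    [0, 0, 0, 0, 0, 0, 0],
  ],
)

```text
time: 19.8
position: [0.3826, 0.3045, 0.0527]
eef_rot: [[-0.0, 1.0, 0.001], [1.0, 0.0, 0.001], [0.001, 0.001, -1.0]]
force: [-0.5, 0.3, -0.8]
grip_width: 0.136
```

```bash
python3 s.py
python3 - <<'E'
from h import *
im=r.grab_frame('side');save('l.png',im[200:340,230:380],4)
E
```

```text
19.8 [0.3826 0.3045 0.0527] [[-0.0, 1.0, 0.0014], [1.0, 0.0, 0.0014], [0.0014, 0.0014, -1.0]] [-0.87  0.22  0.11  2.01 -0.03  0.91 -0.74] [-0.5  0.3 -0.8] 0.13573107767473672
```

View pics/l.png

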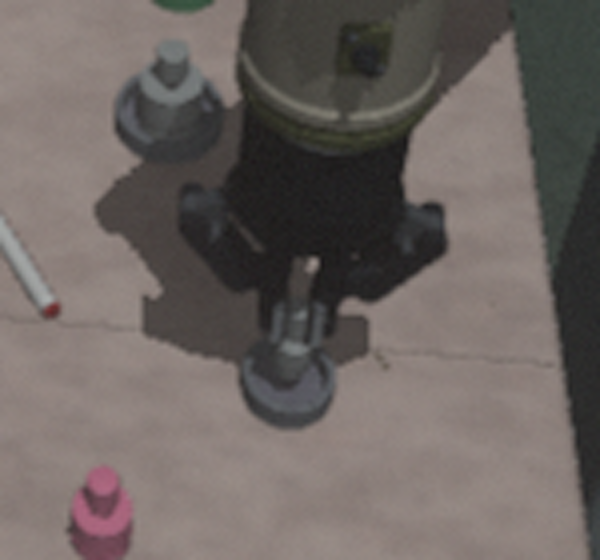

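It is centred over its pot at crop (290,380). Lowering.

Request:
drive_tool(
  targets=[
    [0, 0, 0.012, 0, 0, 0, 0],
    [0, 0, 0.005, 0, 0, 0, 0],
    [0, 0, 0.001, 0, 0, 0, 0],
    [0, 0, 0, 0, 0, 0, 0],
    [0, 0, 0, 0, 0, 0, 0],
  ],
)

```text
time: 20.48
position: [0.3818, 0.3042, 0.0335]
eef_rot: [[-0.001, 1.0, 0.0], [1.0, 0.001, 0.0], [0.0, 0.0, -1.0]]
force: [-0.3, -0.3, -1.2]
grip_width: 0.136
```

Request:
drive_tool(
  targets=[
    [0, 0, 0.002, 0, 0, 0, 0],
    [0, 0, 0, 0, 0, 0, 0],
    [0, 0, 0, 0, 0, 0, 0.2],
    [0, 0, 0, 0, 0, 0, 0.35],
    [0, 0, 0, 0, 0, 0, 0.5],
  ],
)

```text
time: 21.1
position: [0.3817, 0.3041, 0.0312]
eef_rot: [[-0.001, 1.0, -0.0], [1.0, 0.001, -0.0], [-0.0, -0.0, -1.0]]
force: [0.7, -0.4, -0.1]
grip_width: 0.503
```

Request:
drive_tool(
  targets=[
    [0, 0, 0, 0, 0, 0, 0.5],
    [0, 0, 0, 0, 0, 0, 0.5],
    [0, 0, -0.03, 0, 0, 0, 0.5],
    [0, 0, -0.04, 0, 0, 0, 0.5],
    [0, 0, -0.045, 0, 0, 0, 0.5],
  ],
)

```text
time: 21.72
position: [0.3814, 0.3038, 0.1472]
eef_rot: [[-0.001, 1.0, -0.001], [1.0, 0.001, -0.001], [-0.001, -0.001, -1.0]]
force: [0.5, -0.0, -0.9]
grip_width: 0.5
```

```bash
python3 s.py
python3 - <<'E'
from h import *
im=r.grab_frame('side');save('m.png',im[200:340,230:380],4)
E
```

```text
21.725 [0.3814 0.3038 0.1472] [[-0.0006, 1.0, -0.0006], [1.0, 0.0006, -0.0006], [-0.0006, -0.0006, -1.0]] [-0.88  0.1   0.12  1.93 -0.01  1.12 -0.75] [ 0.5 -0.  -0.9] 0.4996800630159171
```

View pics/m.png

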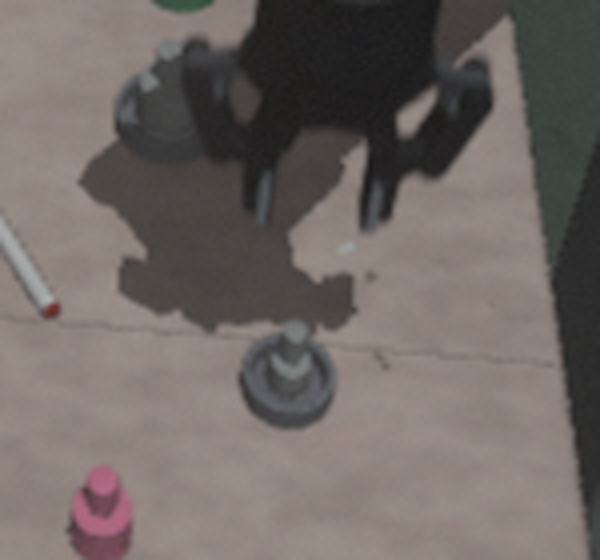

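w_small stands in its pot at crop (290,365). I'll go to w_largest by way of x≈0.45, to stay within reach.

Request:
drive_tool(
  targets=[
    [-0.0549, 0.014, 0, 0, 0, 0, 0.6],
    [-0.0549, 0.014, 0, 0, 0, 0, 0.6],
    [-0.0549, 0.014, 0, 0, 0, 0, 0.6],
    [-0.0549, 0.014, 0, 0, 0, 0, 0.6],
    [-0.0549, 0.014, 0, 0, 0, 0, 0.6],
  ],
)

```text
time: 22.4
position: [0.4522, 0.0279, 0.1464]
eef_rot: [[-0.001, 1.0, 0.001], [1.0, 0.001, 0.001], [0.001, 0.001, -1.0]]
force: [0.8, 0.3, 0.5]
grip_width: 0.598
```

Request:
drive_tool(
  targets=[
    [-0.0549, 0, 0, 0, 0, 0, 0.6],
    [-0.0549, 0, 0, 0, 0, 0, 0.6],
    [-0.0549, -0.0235, 0, 0, 0, 0, 0.6],
    [-0.0549, -0.0235, 0, 0, 0, 0, 0.6],
    [-0.0549, -0.0235, 0, 0, 0, 0, 0.6],
  ],
)

```text
time: 23.02
position: [0.3807, -0.2465, 0.1464]
eef_rot: [[-0.001, 1.0, 0.001], [1.0, 0.001, 0.0], [0.0, 0.001, -1.0]]
force: [0.6, -0.9, -0.7]
grip_width: 0.598
```

Request:
drive_tool(
  targets=[
    [-0.0549, -0.0235, 0, 0, 0, 0, 0.6],
    [0, 0, 0.03, 0, 0, 0, 0.6],
    [0, 0, 0.015, 0, 0, 0, 0.6],
    [0, 0, 0, 0, 0, 0, 0.6],
    [0, 0, 0, 0, 0, 0, 0.6],
  ],
)

```text
time: 23.65
position: [0.3588, -0.2995, 0.1019]
eef_rot: [[-0.002, 1.0, 0.001], [1.0, 0.002, -0.0], [-0.0, 0.001, -1.0]]
force: [0.3, -0.8, 1.0]
grip_width: 0.602
```

```bash
python3 s.py
python3 - <<'E'
from h import *
im=r.grab_frame('side');save('n.png',im[60:200,230:380],4)
E
```

```text
23.65 [ 0.3588 -0.2995  0.1019] [[-0.0018, 1.0, 0.0005], [1.0, 0.0018, -0.0001], [-0.0001, 0.0005, -1.0]] [-0.15  0.12  0.8   2.05 -0.1   1.01  0.7 ] [ 0.3 -0.8  1. ] 0.6016210827196352
```

View pics/n.png

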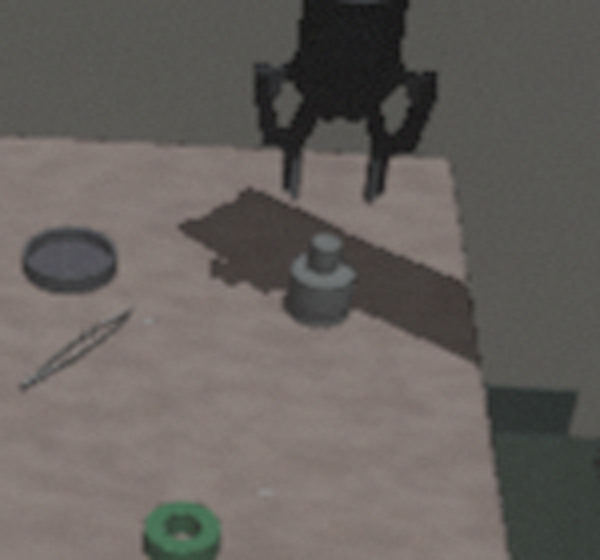

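Request:
drive_tool(
  targets=[
    [-0.0005, -0.0006, 0.035, 0, 0, 0, 0.6],
    [0, 0, 0.02, 0, 0, 0, 0.6],
    [0, 0, 0.004, 0, 0, 0, 0.6],
    [0, 0, 0, 0, 0, 0, 0.6],
    [0, 0, 0, 0, 0, 0, 0.6],
  ],
)

```text
time: 24.32
position: [0.3582, -0.3006, 0.0432]
eef_rot: [[-0.001, 1.0, 0.002], [1.0, 0.001, -0.0], [-0.0, 0.002, -1.0]]
force: [0.2, -1.0, 0.8]
grip_width: 0.597
```

Request:
drive_tool(
  targets=[
    [0, 0, 0, 0, 0, 0, 0.4],
    [0, 0, 0, 0, 0, 0, 0],
    [0, 0, 0, 0, 0, 0, 0],
    [0, 0, 0, 0, 0, 0, 0],
    [0, 0, 0, 0, 0, 0, 0],
  ],
)

```text
time: 24.95
position: [0.3582, -0.3004, 0.0428]
eef_rot: [[-0.001, 1.0, 0.001], [1.0, 0.001, -0.0], [-0.0, 0.001, -1.0]]
force: [1.0, 0.6, 6.3]
grip_width: 0.254
```

Request:
drive_tool(
  targets=[
    [0, 0, 0, 0, 0, 0, 0],
    [0, 0, -0.02, 0, 0, 0, 0],
    [0, 0, -0.03, 0, 0, 0, 0],
    [0, 0, -0.02, 0, 0, 0, 0],
    [0, 0, 0, 0, 0, 0, 0],
  ],
)

```text
time: 25.58
position: [0.3578, -0.3003, 0.1126]
eef_rot: [[-0.001, 1.0, 0.001], [1.0, 0.001, 0.0], [0.0, 0.001, -1.0]]
force: [-0.5, -0.3, -8.5]
grip_width: 0.258
```

```bash
python3 s.py
python3 - <<'E'
from h import *
im=r.grab_frame('side');save('o.png',im[60:200,230:380],4)
E
```

```text
25.575 [ 0.3578 -0.3003  0.1126] [[-0.0008, 1.0, 0.0015], [1.0, 0.0008, 0.0002], [0.0002, 0.0015, -1.0]] [-0.17  0.1   0.82  2.04 -0.08  1.03  0.69] [-0.5 -0.3 -8.5] 0.25793762978261864
```

View pics/o.png

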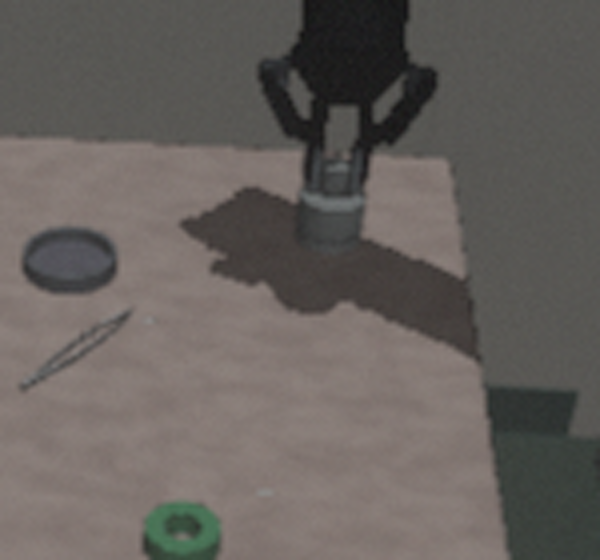

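w_largest is held upright. Moving to pot_largest.

Request:
drive_tool(
  targets=[
    [-0.008, 0.0417, 0, 0, 0, 0, 0],
    [-0.008, 0.0417, 0, 0, 0, 0, 0],
    [-0.008, 0.0417, 0, 0, 0, 0, 0],
    [-0.008, 0.0417, 0, 0, 0, 0, 0],
    [-0.008, 0.0417, 0, 0, 0, 0, 0],
  ],
)

```text
time: 26.25
position: [0.5665, -0.3397, 0.1092]
eef_rot: [[-0.001, 1.0, -0.003], [1.0, 0.001, 0.002], [0.002, -0.003, -1.0]]
force: [0.7, -0.7, -5.8]
grip_width: 0.253
```

Request:
drive_tool(
  targets=[
    [0, 0, 0, 0, 0, 0, 0],
    [0, 0, 0.025, 0, 0, 0, 0],
    [0, 0, 0.02, 0, 0, 0, 0],
    [0, 0, 0, 0, 0, 0, 0],
    [0, 0, 0, 0, 0, 0, 0],
  ],
)

```text
time: 26.88
position: [0.5661, -0.3404, 0.0676]
eef_rot: [[-0.0, 1.0, 0.0], [1.0, 0.0, -0.0], [-0.0, 0.0, -1.0]]
force: [0.1, -0.6, -7.2]
grip_width: 0.254
```

```bash
python3 s.py
python3 - <<'E'
from h import *
im=r.grab_frame('side');save('p.png',im[60:200,180:330],4)
E
```

```text
26.875 [ 0.5661 -0.3404  0.0676] [[-0.0004, 1.0, 0.0002], [1.0, 0.0004, -0.0002], [-0.0002, 0.0002, -1.0]] [-0.02  0.63  0.69  1.56 -0.43  1.11  0.77] [ 0.1 -0.6 -7.2] 0.2540972441242595
```

View pics/p.png

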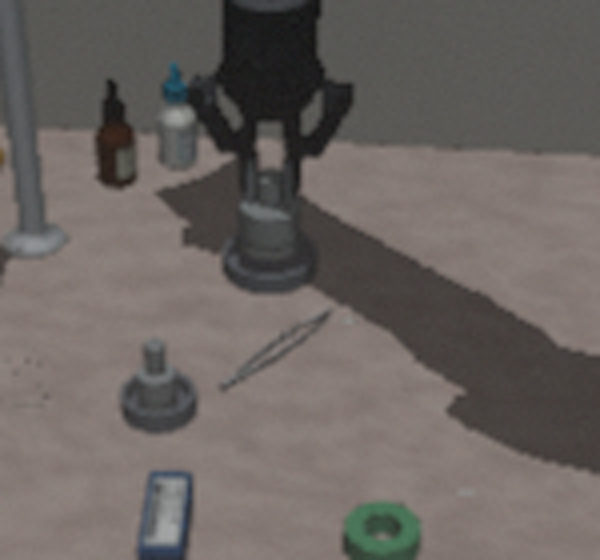

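It is over its pot at crop (268,255). Lowering 19 mm.

Request:
drive_tool(
  targets=[
    [0, 0, 0.012, 0, 0, 0, 0],
    [0, 0, 0.004, 0, 0, 0, 0],
    [0, 0, 0.002, 0, 0, 0, 0],
    [0, 0, 0, 0, 0, 0, 0],
    [0, 0, 0, 0, 0, 0, 0],
  ],
)

```text
time: 27.55
position: [0.5662, -0.3403, 0.0495]
eef_rot: [[-0.001, 1.0, 0.0], [1.0, 0.001, -0.0], [-0.0, 0.0, -1.0]]
force: [1.0, -0.5, -7.3]
grip_width: 0.257
```

Request:
drive_tool(
  targets=[
    [0, 0, 0.0015, 0, 0, 0, 0],
    [0, 0, 0, 0, 0, 0, 0],
    [0, 0, 0.0005, 0, 0, 0, 0],
    [0, 0, 0, 0, 0, 0, 0],
  ],
)

```text
time: 28.05
position: [0.5665, -0.3403, 0.048]
eef_rot: [[-0.001, 1.0, 0.001], [1.0, 0.001, -0.0], [-0.0, 0.001, -1.0]]
force: [0.2, 1.8, 2.8]
grip_width: 0.254
```

The force has gone from −7 to +3 N, so the weight is on the floor of the pot. Releasing.

Request:
drive_tool(
  targets=[
    [0, 0, 0, 0, 0, 0, 0.4],
    [0, 0, 0, 0, 0, 0, 0.6],
    [0, 0, 0, 0, 0, 0, 0.6],
    [0, 0, 0, 0, 0, 0, 0.6],
    [0, 0, -0.02, 0, 0, 0, 0.6],
  ],
)

```text
time: 28.68
position: [0.5653, -0.3396, 0.0667]
eef_rot: [[-0.001, 1.0, -0.002], [1.0, 0.001, 0.001], [0.001, -0.002, -1.0]]
force: [-0.2, -0.2, 0.5]
grip_width: 0.602
```

Request:
drive_tool(
  targets=[
    [0, 0, -0.05, 0, 0, 0, 0.6],
    [0, 0, -0.05, 0, 0, 0, 0.6],
    [0.04, -0.03, -0.03, 0, 0, 0, 0.6],
    [0.05, -0.03, 0, 0, 0, 0, 0.6],
    [0.05, -0.02, 0, 0, 0, 0, 0.6],
  ],
)

```text
time: 29.3
position: [0.4849, -0.1996, 0.1986]
eef_rot: [[0.001, 1.0, 0.002], [1.0, -0.001, 0.001], [0.001, 0.002, -1.0]]
force: [0.1, 0.4, 0.9]
grip_width: 0.597
```

Request:
drive_tool(
  targets=[
    [0, 0, 0, 0, 0, 0, 0.6],
    [0, 0, 0, 0, 0, 0, 0.6],
  ],
)

```text
time: 29.55
position: [0.4864, -0.2008, 0.1985]
eef_rot: [[-0.001, 1.0, 0.002], [1.0, 0.001, 0.0], [0.0, 0.002, -1.0]]
force: [-0.1, -0.4, 0.4]
grip_width: 0.604
```

```bash
python3 - <<'E'
from h import *
ims={c:r.grab_frame(c) for c in('top','side')}
for c in ims: save('end_'+c+'.png',ims[c])
t=[]
Q={'ws':(.3819,.3042),'wm':(.6303,-.14),'wl':(.456,.121),'wx':(.5667,-.3404)}
for n,p in Q.items():
  for c in ims:
    u,v=proj(c,(*p,.03)).round().astype(int);N=36;u0,v0=u-18,v-18
    cr=cv2.resize(ims[c][v0:v0+N,u0:u0+N],(180,180),interpolation=cv2.INTER_NEAREST)
    m=(cv2.resize(sil(c,n,*p,u0,v0,N,zb=.005),(180,180))>.5).astype(np.uint8)
    cv2.drawContours(cr,cv2.findContours(m,0,1)[0],-1,(255,0,0),1);t.append(cr)
save('endfit.png',np.vstack([np.hstack(t[:4]),np.hstack(t[4:])]),1)
for n in('slide_box','tape_roll'):
  for c in ims:
    for d in r.regions_of(n,c)[:2]: print(n,c,round(d['conf'],2),np.round(d['extent'],1))
E
python3 s.py
```

```text
slide_box top 0.6 [270.6 150.7  30.1  14.5]
slide_box side 0.87 [221.4 194.7  12.9  29.5]
tape_roll top 0.64 [277.1 203.4  18.   16.3]
tape_roll top 0.59 [168.4 228.2  22.3  15.2]
tape_roll side 0.55 [274.8 193.7  26.1  20.5]
29.85 [ 0.4859 -0.2012  0.1972] [[0.001, 1.0, -0.0005], [1.0, -0.001, -0.0006], [-0.0006, -0.0005, -1.0]] [-0.42  0.16  0.8   1.8  -0.12  1.23  0.42] [ 0.6  0.5 -0.1] 0.5971288719003733
```

View pics/endfit.png

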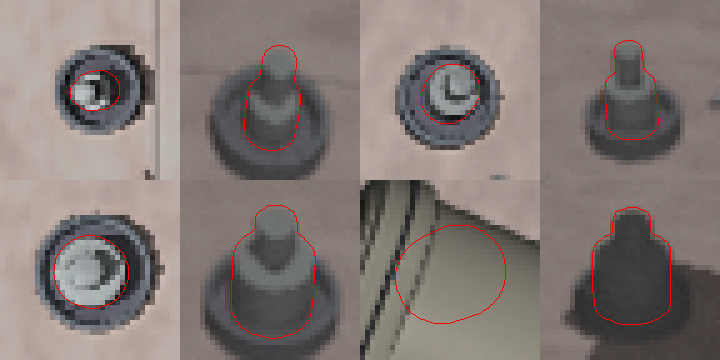

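View pics/end_top.png

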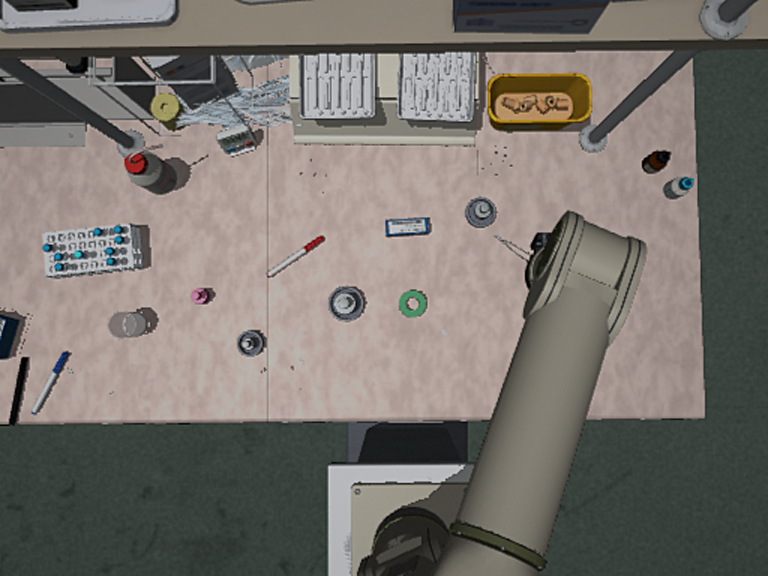

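All four outlines, predicted for a weight standing on its pot's floor, match in the side view. Three also match from above, where the arm hides w_largest. The slide box and tape roll have not moved noticeably.

```bash
python3 -c "
from bench import r
print(r.close_job())"
```

```text
the job is handed in; nothing more can be done
None
```

I put all four steel weights in their matching pots, picking each up by its knob, and handed the job in at about 30 s. The interface reports no verdict.

- **Weights:** in the last side picture, all four stand upright and match the outline expected for a weight on its pot's floor, to about 1–2 mm. The top picture agrees for the small, medium and large weights. The arm hid w_largest from above, so it is confirmed only by the side view and by the force change when it touched down.
- **Bystanders:** the slide box and tape roll are within about 2 pixels of their starting positions in both views. The pink look-alike was left alone.
- **Disagreement:** one of the trained network's lower-confidence results marked pot_small as a tape roll. The picture shows that is wrong.
- **Robot:** at hand-in the gripper was open, well clear of everything, and not touching anything.

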